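Find the high spot of a walking robot's eccentric with a plunger gauge

ROBOT

A 7-joint arm with a two-finger parallel gripper is mounted at the origin on the work surface. World frame = base frame: x ahead of the robot, y to its left, z up, the work surface at z = 0. Lengths are in m, angles in rad, forces in N, time in s.
With the tool pointing down it reaches from about 0.35 to 0.9 m from the base axis. Payload 8.1 kg.
Tool frame: the origin (TCP) lies midway between the tips of the shut fingers; the grasp point (between the pads) lies 19 mm behind it; z points along the fingers, y is the line along which they close (so a half turn about z gives the same grasp; the last joint's range is limited). The gripper opens to 92 mm and grips with 3 to 60 N. Pads are 19 mm wide; open, the fingers measure 130 mm over their backs; the gripper's body (75 mm by 190 mm) begins 47 mm behind the grasp point.
Start: joints at [-0.103, 0.434, 0.025, 1.573, -0.012, 1.134, -0.075], TCP at [0.625, -0, 0.227] pointing down, gripper open.
Joint ranges: [-2.62, 2.62], [-0.44, 2.09], [-1.27, 1.32], [0.08, 2.57], [-1.32, 4.46], [0.12, 2], [-2.74, 2.74]. Speed limits (rad/s): [2.22, 2.22, 3.01, 3.01, 3.14, 3.14, 3.14].

INTERFACE

Orientations are given as a rotation vector (axis times angle).
In Python, from cell import arm gives the robot as it stands.
- The arm moves only by the tool send_rows, never from a script. Its argument "increments" is a list of rows, each a list of 3 entries, a list of its own where there are three numbers: the finger opening in cm, from 0 to 9.18, then the shift along the tool's x, y, z in cm, then the turn, a rotation vector about the tool's x, y, z in rad. A call has 1 to 5 rows; each row shifts and turns the commanded pose from where the row before left it, along the tool's axes as they then stand; what a row does not reach is not made up. A row lasts 1/10 s, in which the tool goes at most 50 mm and 8.59 degrees, less where a joint would pass 70% of its speed; a pose out of reach is approached as far as the arm can. A call is refused whole if a number of a shift passes 5 or a number of a turn 0.15, either way. A call with a gripper value outside its range is refused whole. The fingers move at their own pace and stop on an object; "force" is the grip in N (left out, the last holds). Time passes only in rows, so rows that do not move let the fingers close. It gives the time, the measured TCP pose, the force, the opening and the grip force at its end, in the units of the state.
- arm.observe(): the state, without advancing time (a new reading comes with each control period).
- arm.get_image(name): name is "scene" or "side" or "wrist"; returns the picture (480x640x3 uint8, red, green, blue); there is no depth.
- arm.camera_params(name): a dict with "camera_matrix" (3x3 intrinsics, pixels), "k1" (the pictures are not rectified: a ray, as slopes to the right and down, at radius r is drawn at 1 + k1 r^2 times it, then the intrinsics apply), "R" (3x3) and "t" (3): a world point X has camera coordinates R X + t. Camera axes: x right, y down, z forward; pixel columns grow to the right and rows downward; lengths in m; the calibration is good to about 2 mm. A picture is of the moment at which its call begins: read the wrist's pose just before it. camera_params takes no time and is no camera call; for the wrist camera it gives the pose at the moment of the call.
- arm.sign_off(): hands the job in; it is judged then, once.
The state is a dict: "clock": time; "joints": joint angles; "dq": joint speeds; "joint_efforts": joint torques, N m; "position": TCP position; "ee_rot": TCP orientation; "force": force on the tool from outside, world axes, zero at the start; "ft_torque": the same for the moment, N m; "width": opening from 0.0 (shut) to 1.0 (fully open); "gripper_force": force on a finger pad.
Only numpy, scipy, OpenCV 4.12 (cv2) and the standard library are available. Lean on these libraries where they do the work, as an engineer would, in place of code of your own. Each camera call takes 0.05 s, during which the arm holds its last target. There are 200 camera calls.

TASK

Find the high spot of the orange eccentric: by its red knob, slide the raised dial gauge along its rail until it is hard against the stop over the eccentric, then lower it all the way so that the sprung plunger bears on the eccentric. Turn the shaft by its four-spoke handwheel until the dial needle stands at its highest possible reading, and only then tighten the yellow clamp knob clockwise as far as it goes. Never touch the gauge itself, do not lower it before it is over the eccentric or drag it off again, and leave the multimeter, glue bottle, spare wheel and screwdriver where they are.

Things in the scene. Friction and masses are not known exactly. Their poses are not given: they have to be found in the camera images.
- fixture: runout fixture fixed to the bench: aluminium plate 235 x 270 x 12 mm with two blue V-blocks that carry a 12 mm steel shaft. Origin on the bench under the middle of the eccentric; z up, +y along the shaft towards the handwheel, +x away from the robot towards the indicator stand. These are the fixture axes meant below. V-block tops reach 82 mm above the bench.
- spindle (a joint): turning angle of the shaft (rad), rigid with the handwheel and the orange eccentric; turns without end either way against light friction (0.06 N m) and stays where left. It grows as the top of the wheel moves to fixture +x. Where the eccentric's high spot lies against the spokes is not given: find it with the gauge.
- shaft_mid (a point): point on the shaft's axis in the middle of the orange eccentric, 70 mm above the bench. The eccentric is a disc 48 mm in diameter and 22 mm wide whose centre lies 8 mm off the shaft's axis, so its top is 86 to 102 mm above the bench as it turns.
- wheel_hub (a point): centre of the handwheel, on the shaft's axis, 100 mm from the eccentric along fixture +y. Four steel spokes, 8 mm thick, 90 degrees apart in the plane square to the shaft, each with a black ball 14 mm in diameter centred 45 mm from the axis. At spindle = 0 (or any multiple of 1.571) one spoke stands straight up. The upper balls can be pushed round from above.
- stand (a joint): travel of the indicator stand along its rail (m), towards fixture +y: 0 farthest from the stop, 0.090 hard against the stop with the gauge above the middle of the eccentric. 2 N friction, stays where left. Starts at 0 to 0.035.
- quill (a joint): how far the gauge has been lowered (m): 0 fully raised, 0.040 down on its stop. It slides straight down; it stays at any height, about 5 N moves it. Starts at 0 to 0.008. At 0.040 the free plunger tip would be 82 mm above the bench, so the eccentric presses the plunger in by 4 to 20 mm.
- quill_grip (a point): point to grip on the red cylindrical knob (24 mm in diameter, 36 mm tall, upright) on top of the stand's quill; the point is on the knob's axis 15 mm below its top and 21 mm above the steel block under it. The gauge is carried on an arm that reaches 85 mm from here towards fixture -x. Moves with stand and quill; 170 mm above the bench with the quill down.
- gauge: the dial gauge, 48 mm in diameter, 22 mm thick, white dial facing up, plunger underneath; origin in its middle, 35 mm below the grip point's height. Not to be touched.
- plunger_tip (a point): lower tip of the gauge's plunger (brass ball 8 mm in diameter on a 5 mm rod), pressed upwards by the part against a light spring (1 to 2.5 N).
- needle (a joint): reading of the red needle on the dial (rad): 0 with the plunger free, pointing to fixture -x, and growing clockwise from above by 0.25 rad for each mm that the plunger is pushed in. With the gauge fully lowered over the eccentric it reads about 1 at the low spot and about 5 at the high spot.
- lock (a joint): angle of the yellow clamp knob on the right-hand V-block (rad): 0 loose, 1.4 tight at its stop; grows clockwise seen from above. It stays where left. Starts at 0 to 0.2.
- lock_grip (a point): point to grip on the clamp knob, on its vertical axis, 87 mm above the bench. The grip is an upright bar 14 mm thick, 42 mm long and 32 mm tall that lies along fixture x at lock = 0 (turning with the knob); its top is 7 mm above this point.
- meter: bystander: green multimeter 75 x 150 x 34 mm lying on the bench, origin under its middle; leave alone
- glue: bystander: white glue bottle 36 mm in diameter, 95 mm tall, origin under its middle; leave alone
- spare_wheel: bystander: yellow toy-car wheel 64 mm in diameter, 26 mm tall, lying flat, origin under its middle; leave alone
- driver: bystander: screwdriver 160 mm long, red handle, lying, origin under its middle; leave alone

How it is judged:
On the way, in this order (a step that is already met when the one before it is completed fails the run):
1. the raised gauge has been slid along its rail to the stop, over the eccentric (value of joint stand above 0.085 m and value of joint quill below 0.02 m), for 0.1 s.
2. the gauge has been lowered to its stop, with the plunger pressed in by the eccentric (value of joint stand above 0.085 m and value of joint quill above 0.036 m and value of joint needle above 0.5 rad), for 0.2 s.
3. the shaft has been turned until the needle stands at its highest reading (value of joint stand above 0.085 m and value of joint quill above 0.036 m and value of joint needle above 4.7 rad), for 0.2 s.
4. the clamp knob has been tightened, with the needle still at its highest (all of step 3 and value of joint lock above 1.2 rad), for 0.2 s.
At the end, for the whole second after the job is handed in: the stand is within 5 mm of its stop, the gauge within 4 mm of fully lowered, the needle at its highest reading (over 4.7 rad, that is the high spot within about 0.4 rad of the plunger), and the clamp knob turned past 1.2 rad (all of step 4); the robot touches nothing.
It fails at once if the gauge itself is pushed or gripped (contact force between gauge and the arm above 2 N).
It fails at once if the gauge is lowered before it is over the eccentric, or dragged off it while down (value of joint stand below 0.078 m and value of joint quill above 0.024 m).
It fails at once if the multimeter, glue bottle, spare wheel or screwdriver is disturbed (distance of any of meter, glue, spare_wheel, driver from where it was at the start of the episode above 0.03 m).
It also fails if it takes over 72 s, if anything falls off the work surface, if the arm or the gripper's body presses on something with over 40 N, if the wrist force passes 120 N, or if a joint passes its speed limit or range.

## Working session

There is one attempt and no reset: what is moved stays moved. The work goes in short steps, Python scripts to look and compute and a tool call to move; the robot and the scene stay as the last step left them, time stands still between calls to the robot, and variables do not carry over. Pictures are saved under pics/ and viewed, at most 10 in all, crops included, and the job is handed in when it is done.

Besides the shell and the picture viewer there is one more tool, called after "Call:" as name(argument=value, ...), one argument or row to a line, values as JSON. send_rows: Moves the arm, as the interface text tells. Its arguments: {"type":"object","properties":{"increments":{"type":"array"},"force":{"type":"number"}},"required":["increments"]}

```bash
mkdir -p pics
cat > h.py <<'E'
import numpy as np, cv2, json
from cell import arm
from scipy.spatial.transform import Rotation as R
def snap(n,f):
    im=arm.get_image(n); cv2.imwrite(f'pics/{f}.png',cv2.cvtColor(im,cv2.COLOR_RGB2BGR)); return im
def ray(n,px):
    p=arm.camera_params(n);K=np.array(p['camera_matrix']);k1=p['k1'];Rm=np.array(p['R']);t=np.array(p['t'])
    d=np.array([(px[0]-K[0,2])/K[0,0],(px[1]-K[1,2])/K[1,1]]);u=d.copy()
    for _ in range(20): u=d/(1+k1*(u@u))
    return -Rm.T@t, Rm.T@np.r_[u,1]
def onz(n,px,z):
    o,d=ray(n,px); return o+d*(z-o[2])/d[2]
def proj(n,X):
    p=arm.camera_params(n);K=np.array(p['camera_matrix']);c=np.array(p['R'])@np.array(X)+np.array(p['t'])
    u=c[:2]/c[2];u=u*(1+p['k1']*(u@u));return (K@np.r_[u,1])[:2]
def tri(a,b):
    (o1,d1),(o2,d2)=ray(*a),ray(*b)
    A=np.c_[d1,-d2];s=np.linalg.lstsq(A,o2-o1,rcond=None)[0]
    x,y=o1+s[0]*d1,o2+s[1]*d2; return (x+y)/2,np.linalg.norm(x-y)
E
python3 - <<'E'
from h import *
for n in ('scene','side'): snap(n,n+'0')
s=arm.observe();print(s)
for n in ('scene','side','wrist'):
    p=arm.camera_params(n);print(n,-np.array(p['R']).T@np.array(p['t']))
E
```

```text
{'clock': 0.1, 'joints': array([-0.10260037,  0.43515394,  0.02499616,  1.57401971, -0.01161887,
        1.13397727, -0.07510508]), 'dq': array([-2.48242485e-04, -3.36515851e-03,  1.98029769e-03, -3.15346979e-03,
        3.81234398e-05,  1.73904685e-03,  4.39008832e-04]), 'joint_efforts': array([ 2.76666542e-03, -6.69124532e+01,  9.87763703e-01, -3.15145969e+01,
       -6.05509384e-02,  3.73947364e-02,  1.19628339e-04]), 'position': array([ 6.24540852e-01, -5.98433782e-05,  2.26018045e-01]), 'ee_rot': array([-2.22091199e+00, -2.22068384e+00,  1.69772636e-03]), 'force': array([ 0.34885786, -0.04105562,  0.36871605]), 'ft_torque': array([ 0.04090912, -0.03054241, -0.02698597]), 'gripper_force': 0.0, 'width': 1.0043573395438181}
scene [ 0.98527009 -0.38995862  1.09370705]
side [0.45332732 0.72241194 0.6401151 ]
wrist [0.62418264 0.07280067 0.38478271]
```

View pics/scene0.png

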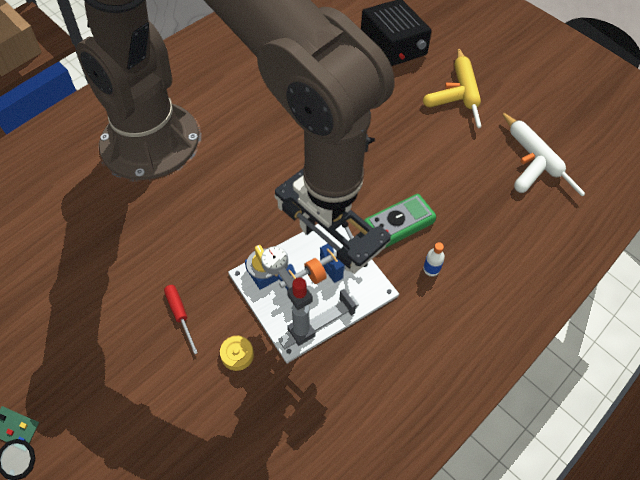

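View pics/side0.png

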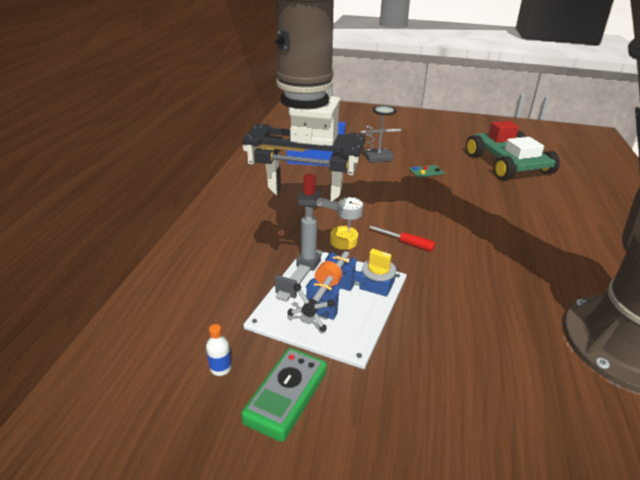

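The scene camera shows the fixture around (310,290), with the red knob at (299,286), the gauge at (273,258) and the clamp at (260,255). The side camera shows the knob at (309,183), the wheel hub at (309,310), the eccentric at (328,274) and the clamp at (379,262). Next I'll look closer.

Run:
```python
from h import *
snap('wrist','w0')
a=cv2.imread('pics/scene0.png')[200:370,220:420]; b=cv2.imread('pics/side0.png')[165:365,240:420]
a=cv2.resize(a,None,fx=2,fy=2,interpolation=3);
cv2.imwrite('pics/sc.png',cv2.resize(cv2.imread('pics/scene0.png')[210:360,225:405],None,fx=4,fy=4,interpolation=2))
cv2.imwrite('pics/si.png',cv2.resize(cv2.imread('pics/side0.png')[168:368,240:420],None,fx=3,fy=3,interpolation=2))
```

```text
(no output)
```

View pics/w0.png

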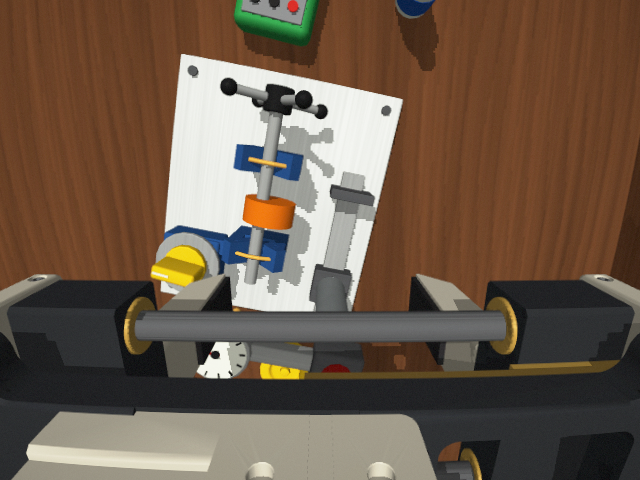

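View pics/sc.png

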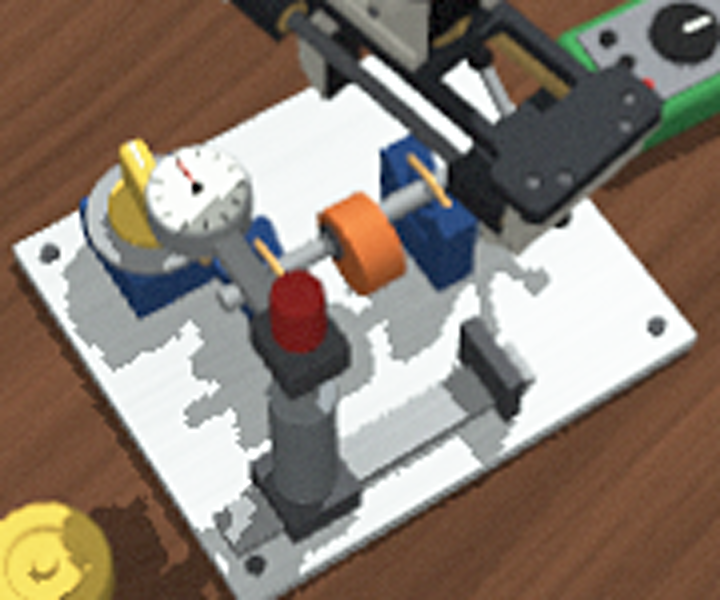

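View pics/si.png

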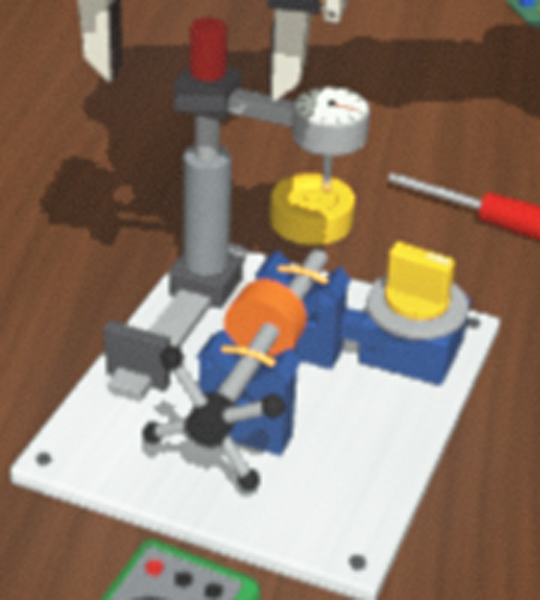

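Wrist view: hub (280,99), balls at (229,87), (304,100) and (321,111), clamp bar at about (178,268). Side crop: knob top (208,25), hub (210,418), balls (171,357), (273,405), (152,432) and (249,480). Next I'll triangulate these.

```bash
cat >> h.py <<'E'
SC=lambda x,y:('scene',(x/4+225,y/4+210))
SI=lambda x,y:('side',(x/3+240,y/3+168))
E
python3 - <<'E'
from h import *
W=lambda x,y:('wrist',(x,y))
print('hub',tri(SI(210,418),W(280,99)), onz(*SI(210,418),.07),onz('wrist',(280,99),.07))
print('knobtop',tri(SI(208,25),SC(299,285)))
print('knobbot',tri(SI(208,76),SC(299,345)))
print('bar',tri(SI(421,252),SC(138,150)))
print('ends bar side', onz(*SI(394,245),.094),onz(*SI(451,262),.094))
print('gauge c',tri(SI(331,104),SC(197,187)))
for z in (.012,):
  for p in ((43,459),(357,562),(474,322)): print('screw',onz(*SI(*p),z))
  for p in ((49,253),(255,565),(656,326)): print('screw scene',onz(*SC(*p),z))
  for p in ((193,71),(386,111)): print('screw wrist',onz('wrist',p,z))
print('shaft wrist',[onz('wrist',p,.07) for p in ((275,115),(272,172),(251,282))])
print('ecc c', tri(SI(265,317),SC(362,240)))
E
```

```text
hub (array([0.58902951, 0.1141777 , 0.07238489]), np.float64(4.080188370410842e-05)) [0.58961883 0.11162995 0.07      ] [0.58874108 0.1144879  0.07      ]
knobtop (array([ 0.63444401, -0.08039428,  0.22258614]), np.float64(0.0033567897609721536))
knobbot (array([ 0.63732648, -0.08633555,  0.18192169]), np.float64(0.00023854841534542412))
bar (array([ 0.48100717, -0.04211462,  0.10087371]), np.float64(0.011924539734169905))
ends bar side [ 0.50458127 -0.05077092  0.094     ] [ 0.46663141 -0.0406072   0.094     ]
gauge c (array([ 0.55194038, -0.06597164,  0.18481967]), np.float64(0.0029585314861146797))
screw [0.69496265 0.10899492 0.012     ]
screw [0.49472749 0.1486737  0.012     ]
screw [ 0.44652346 -0.08780189  0.012     ]
screw scene [ 0.44399274 -0.08675866  0.012     ]
screw scene [ 0.64435625 -0.12654089  0.012     ]
screw scene [0.69147508 0.10853664 0.012     ]
screw wrist [0.492585   0.15104571 0.012     ]
screw wrist [0.6933568 0.1102871 0.012    ]
shaft wrist [array([0.58392032, 0.10102302, 0.07      ]), array([0.5795218 , 0.05085475, 0.07      ]), array([ 0.55393758, -0.05847322,  0.07      ])]
ecc c (array([0.57569197, 0.0127465 , 0.07093081]), np.float64(0.0021846465921808293))
```

Call:
send_rows(
  increments=[
    [9.1, [0, 0, -2.5], [0, 0, 0]],
    [9.1, [-4.05, 0.55, 0], [0, 0, -0.137]],
    [9.1, [-3.9, 1.1, 0], [0, 0, -0.137]],
    [9.1, [0, 0, 0], [0, 0, -0.137]],
    [9.1, [0, 0, 0], [0, 0, -0.137]],
  ],
)

```text
clock: 0.65
position: [0.6467, -0.0797, 0.2511]
ee_rot: [-1.534, -2.741, 0.001]
force: [0.1, 1.0, 0.7]
width: 0.994
gripper_force: 0.0
```

Call:
send_rows(
  increments=[
    [9.1, [0, 0, 0], [0, 0, -0.137]],
    [9.1, [0, 0, 0], [0, 0, -0.137]],
    [9.1, [0, 0, 0], [0, 0, -0.137]],
    [9.1, [0, 0, 0], [0, 0, -0.137]],
    [9.1, [0, 0, 0], [0, 0, -0.137]],
  ],
)

```text
clock: 1.15
position: [0.6465, -0.0777, 0.2514]
ee_rot: [-0.519, -3.098, 0.0]
force: [-0.1, 0.4, 0.4]
width: 0.995
gripper_force: 0.0
```

Call:
send_rows(
  increments=[
    [9.1, [0, 0, 0], [0, 0, -0.137]],
    [9.1, [0, 0, 0], [0, 0, 0]],
  ],
)

```text
clock: 1.35
position: [0.6465, -0.0779, 0.2514]
ee_rot: [-0.312, -3.125, -0.0]
force: [-0.9, 0.6, -0.8]
width: 0.993
gripper_force: 0.0
```

```bash
cat >> h.py <<'E'
TH=-.2;O=np.array([.569,.0165,0]);ex=np.array([np.cos(TH),np.sin(TH),0]);ey=np.array([-np.sin(TH),np.cos(TH),0]);ez=np.array([0,0,1.])
def F(u,v,z): return O+u*ex+v*ey+z*ez
def toF(X): d=np.array(X)-O; return np.r_[d@ex,d@ey,d[2]]
E
python3 - <<'E'
from h import *
s=arm.observe();print(s['position'],R.from_rotvec(s['ee_rot']).as_matrix().round(3).tolist(),s['joints'].round(2),toF(s['position']))
im=snap('wrist','w1'); im2=snap('scene','s1')
# wheel angle fit from first side picture
obs=np.array([(171,357),(273,405),(152,432),(249,480)])/3+[240,168]
best=[]
for a in np.arange(0,1.57,.01):
    P=np.array([proj('side',F(.045*np.sin(a+k*np.pi/2),.1,.07+.045*np.cos(a+k*np.pi/2))) for k in range(4)])
    best.append((sum(np.min(np.linalg.norm(P-o,axis=1)) for o in obs),a))
print(min(best))
# eccentric: fit circle of orange pixels front-face outline in side0
a=cv2.imread('pics/side0.png');m=cv2.inRange(cv2.cvtColor(a,cv2.COLOR_BGR2HSV),(5,150,120),(18,255,255));m[:250]=0;m[300:]=0;m[:,:300]=0;m[:,360:]=0
res=[]
for b in np.arange(-3.14,3.14,.05):
    pts=[]
    for v in (-.011,.011):
        for t in np.linspace(0,6.28,60): pts.append(proj('side',F(.008*np.sin(b)+.024*np.sin(t),v,.07+.008*np.cos(b)+.024*np.cos(t))))
    h=cv2.convexHull(np.array(pts,np.float32));k=np.zeros_like(m);cv2.fillConvexPoly(k,np.round(h).astype(int),255)
    res.append(((k&m).astype(bool).sum()/((k|m)>0).sum(),b))
print(sorted(res)[-4:],(m>0).sum())
print('knob proj wrist',proj('wrist',F(.085,-.082,.2225)))
E
```

```text
[ 0.64651065 -0.07787595  0.2513605 ] [[-0.98, 0.198, -0.001], [0.198, 0.98, 0.0], [0.001, 0.0, -1.0]] [ 0.2   0.48 -0.25  1.45  0.12  1.23  1.31] [ 0.0947152  -0.07709573  0.2513605 ]
(np.float64(3.1887997105446564), np.float64(0.58))Traceback (most recent call last):
  File "<stdin>", line 17, in <module>
  File "h.py", line 14, in proj
    p=arm.camera_params(n);K=np.array(p['camera_matrix']);c=np.array(p['R'])@np.array(X)+np.array(p['t'])
ValueError: time passes only in moves, steps and waits
```

View pics/w1.png

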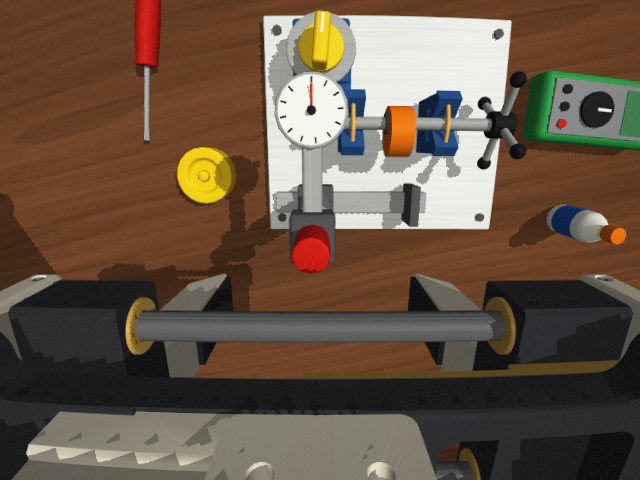

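The wrist view shows the knob top at (311,250), the gauge dial centre at (311,110) with its needle at 0, the clamp bar top at (321,38), the hub at (500,125) and the balls at (518,79), (484,103), (517,150) and (484,163).

```bash
python3 - <<'E'
s=open('h.py').read().replace("arm.camera_params(n)","cp(n)").replace("def snap","_c={}\ndef cp(n):\n    if n not in _c: _c[n]=arm.camera_params(n)\n    return _c[n]\ndef snap",1)
open('h.py','w').write(s)
E
python3 - <<'E'
from h import *
print('knob',onz('wrist',(311,250),.2225),toF(onz('wrist',(311,250),.2225)))
print('hub',toF(onz('wrist',(500,125),.07)))
for p in ((319,13),(323,68),(321,38)): print('bar',onz('wrist',p,.094),toF(onz('wrist',p,.094)))
print('dial',toF(onz('wrist',(311,110),.183)))
print('screws',[toF(onz('wrist',p,.012)).round(4).tolist() for p in ((277,31),(499,33),(479,217),(282,217))])
# eccentric fit, shared by side and wrist
for name,f,box in (('side','side0',(250,300,300,360)),('wrist','w1',(90,170,370,430)),('scene','s1',(240,300,295,340))):
    a=cv2.imread(f'pics/{f}.png');m=cv2.inRange(cv2.cvtColor(a,cv2.COLOR_BGR2HSV),(5,150,120),(18,255,255))
    k=np.zeros_like(m);k[box[0]:box[1],box[2]:box[3]]=255;m&=k
    res=[]
    for b in np.arange(-3.14,3.14,.05):
        pts=[proj(name,F(.008*np.sin(b)+.024*np.sin(t),v,.07+.008*np.cos(b)+.024*np.cos(t))) for v in (-.011,.011) for t in np.linspace(0,6.28,60)]
        h=cv2.convexHull(np.array(pts,np.float32));k=np.zeros_like(m);cv2.fillConvexPoly(k,np.round(h).astype(int),255)
        res.append((round(((k&m)>0).sum()/((k|m)>0).sum(),3),round(b,2)))
    print(name,sorted(res)[-5:],(m>0).sum())
obs=np.array([(518,79),(484,103),(517,150),(484,163)],float);best=[]
for a in np.arange(0,1.57,.01):
    P=np.array([proj('wrist',F(.045*np.sin(a+k*np.pi/2),.1,.07+.045*np.cos(a+k*np.pi/2))) for k in range(4)])
    best.append((sum(np.min(np.linalg.norm(P-o,axis=1)) for o in obs),a))
print(min(best))
E
```

```text
knob [ 0.63110888 -0.07959738  0.2225    ] [ 0.07996244 -0.0818427   0.2225    ]
hub [-0.0001321   0.10104644  0.07      ]
bar [ 0.46635446 -0.04061397  0.094     ] [-0.08925267 -0.07636802  0.094     ]
bar [ 0.50997853 -0.04621471  0.094     ] [-0.04538548 -0.07319035  0.094     ]
bar [ 0.48599459 -0.04298651  0.094     ] [-0.06953268 -0.07479137  0.094     ]
dial [-0.00142588 -0.08182507  0.183     ]
screws [[-0.1007, -0.1216, 0.012], [-0.1013, 0.1202, 0.012], [0.1042, 0.1182, 0.012], [0.1031, -0.1227, 0.012]]
side [(np.float64(0.668), np.float64(1.81)), (np.float64(0.668), np.float64(1.91)), (np.float64(0.669), np.float64(1.21)), (np.float64(0.67), np.float64(1.56)), (np.float64(0.67), np.float64(1.86))] 409
wrist [(np.float64(0.708), np.float64(2.26)), (np.float64(0.715), np.float64(2.16)), (np.float64(0.715), np.float64(2.36)), (np.float64(0.718), np.float64(2.11)), (np.float64(0.718), np.float64(2.31))] 1163
scene [(np.float64(0.61), np.float64(3.06)), (np.float64(0.61), np.float64(3.11)), (np.float64(0.616), np.float64(2.81)), (np.float64(0.617), np.float64(2.76)), (np.float64(0.619), np.float64(2.86))] 256
(np.float64(3.5531907373210054), np.float64(0.5700000000000001))
```

Call:
send_rows(
  increments=[
    [9.1, [1.15, -0.47, 1.0], [0, 0, 0]],
    [9.1, [0, 0, 2.4], [0, 0, 0]],
    [9.1, [0, 0, 2.4], [0, 0, 0]],
    [9.1, [0, 0, 0], [0, 0, 0]],
  ],
)

```text
clock: 1.85
position: [0.6324, -0.08, 0.1905]
ee_rot: [-0.319, -3.12, 0.001]
force: [-0.1, 0.1, 0.3]
width: 0.991
gripper_force: 0.0
```

Call:
send_rows(
  increments=[
    [1.5, [0, 0, 0], [0, 0, 0]],
    [1.5, [0, 0, 0], [0, 0, 0]],
    [1.5, [0, 0, 0], [0, 0, 0]],
    [1.5, [0, 0, 0], [0, 0, 0]],
    [1.5, [0, 0, 0], [0, 0, 0]],
  ],
  force=20,
)

```text
clock: 2.35
position: [0.6348, -0.08, 0.1943]
ee_rot: [0.315, 3.125, 0.0]
force: [-0.5, 0.0, -0.3]
width: 0.603
gripper_force: 0.0
```

Run:
```python
from h import *
s=arm.observe();print(s['position'],toF(s['position']),s['width']*.0918,s['gripper_force'],s['force'])
```

```text
[ 0.63477215 -0.07999039  0.19431551] [ 0.08363077 -0.08150009  0.19431551] 0.055332622928351526 0.0 [-0.54230309  0.00116636 -0.31258374]
```

Fingers are still closing.

Call:
send_rows(
  increments=[
    [1.5, [0, 0, 0], [0, 0, 0]],
    [1.5, [0, 0, 0], [0, 0, 0]],
    [1.5, [0, 0, 0], [0, 0, 0]],
    [1.5, [0, 0, 0], [0, 0, 0]],
    [1.5, [0, 0, 0], [0, 0, 0]],
  ],
)

```text
clock: 2.85
position: [0.6345, -0.0802, 0.1937]
ee_rot: [-0.315, -3.126, 0.0]
force: [-0.2, -0.8, -0.7]
width: 0.256
gripper_force: 20.0
```

Call:
send_rows(
  increments=[
    [1.5, [0, 0, 0], [0, 0, 0]],
    [1.5, [0, 0, 0], [0, 0, 0]],
    [1.5, [0, 0, 0], [0, 0, 0]],
  ],
)

```text
clock: 3.15
position: [0.6345, -0.0802, 0.1937]
ee_rot: [-0.315, -3.126, 0.0]
force: [0.4, -0.7, -0.2]
width: 0.255
gripper_force: 20.0
```

Call:
send_rows(
  increments=[
    [1.5, [0, 0.8, 0], [0, 0, 0]],
    [1.5, [0, 1.5, 0], [0, 0, 0]],
    [1.5, [0, 1.6, 0], [0, 0, 0]],
    [1.5, [0, 1.6, 0], [0, 0, 0]],
    [1.5, [0, 1.5, 0], [0, 0, 0]],
  ],
)

```text
clock: 3.65
position: [0.6487, -0.0091, 0.1937]
ee_rot: [-0.313, -3.126, -0.001]
force: [-0.8, -3.3, 1.6]
width: 0.257
gripper_force: 20.0
```

Call:
send_rows(
  increments=[
    [1.5, [0, 0.6, 0], [0, 0, 0]],
    [1.5, [0, 0.4, 0], [0, 0, 0]],
    [1.5, [0, 0.2, 0], [0, 0, 0]],
    [1.5, [0, 0, 0], [0, 0, 0]],
  ],
)

```text
clock: 4.05
position: [0.6504, -0.0012, 0.1937]
ee_rot: [-0.317, -3.124, 0.003]
force: [-2.5, -4.1, 2.5]
width: 0.255
gripper_force: 20.0
```

Run:
```python
from h import *
s=arm.observe();f=s['force'];print(toF(s['position']),f@ex,f@ey,f[2],s['gripper_force'],s['width'])
```

```text
[ 0.08324562 -0.00114439  0.1936813 ] -1.640000979854982 -4.564324119388658 2.5031889900260564 20.001946091651917 0.25520098723353984
```

Call:
send_rows(
  increments=[
    [1.5, [0, 0.2, 0], [0, 0, 0]],
    [1.5, [0, 0.2, 0], [0, 0, 0]],
    [1.5, [0, 0, 0], [0, 0, 0]],
  ],
)

```text
clock: 4.35
position: [0.6504, -0.0009, 0.1933]
ee_rot: [-0.321, -3.123, 0.01]
force: [-6.0, -12.6, 2.3]
width: 0.256
gripper_force: 20.0
```

Run:
```python
from h import *
s=arm.observe();f=s['force'];print(toF(s['position']),f@ex,f@ey,f[2],s['gripper_force'],s['width'])
snap('scene','s2')
cv2.imwrite('pics/s2c.png',cv2.resize(cv2.imread('pics/s2.png')[210:360,225:405],None,fx=4,fy=4,interpolation=2))
```

```text
[ 0.08324389 -0.00089042  0.19329609] -3.3849611649065343 -13.572779542341825 2.2545255418108803 20.01508355140686 0.2563569178935316
```

View pics/s2c.png

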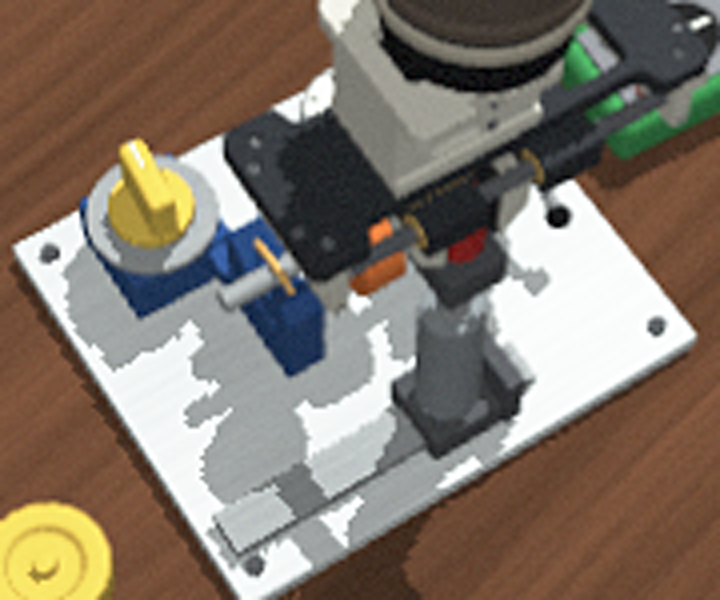

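The stand foot is against the stop: force rises and it no longer moves. Next I lower the gauge.

Call:
send_rows(
  increments=[
    [1.5, [0, -0.2, 0.3], [0, 0, 0]],
    [1.5, [0, 0, 0.7], [0, 0, 0]],
    [1.5, [0, 0, 0.8], [0, 0, 0]],
    [1.5, [0, 0, 0.8], [0, 0, 0]],
    [1.5, [0, 0, 0.6], [0, 0, 0]],
  ],
)

```text
clock: 4.9
position: [0.6504, -0.0011, 0.1613]
ee_rot: [-0.319, -3.124, 0.006]
force: [-4.8, -9.4, 4.2]
width: 0.256
gripper_force: 20.0
```

Call:
send_rows(
  increments=[
    [1.5, [0, 0, 0.4], [0, 0, 0]],
    [1.5, [0, 0, 0.2], [0, 0, 0]],
    [1.5, [0, 0, 0.2], [0, 0, 0]],
    [1.5, [0, 0, 0], [0, 0, 0]],
  ],
)

```text
clock: 5.3
position: [0.6509, -0.0012, 0.1562]
ee_rot: [0.32, 3.125, -0.006]
force: [-10.9, -9.3, 21.3]
width: 0.261
gripper_force: 20.0
```

Call:
send_rows(
  increments=[
    [1.5, [0, 0, -0.15], [0, 0, 0]],
    [5, [0, 0, 0], [0, 0, 0]],
    [5, [0, 0, 0], [0, 0, 0]],
    [5, [0, 0, 0], [0, 0, 0]],
    [5, [0, 0, 0], [0, 0, 0]],
  ],
)

```text
clock: 5.8
position: [0.6514, 0.0029, 0.1551]
ee_rot: [-0.314, -3.126, -0.001]
force: [0.2, -0.0, -0.1]
width: 0.529
gripper_force: 0.0
```

Run:
```python
from h import *
s=arm.observe();f=s['force'];print(s['position'],toF(s['position']),f,s['gripper_force'],s['width'])
```

```text
[0.65136922 0.00289479 0.15507742] [0.08343026 0.00303023 0.15507742] [ 0.23743518 -0.01311675 -0.08536318] 0.0 0.5286512273710317
```

Call:
send_rows(
  increments=[
    [5, [0, 0, -2], [0, 0, 0]],
    [5, [0, 0, -4], [0, 0, 0.14]],
    [5, [0, 0, -2], [0, 0, 0.14]],
    [5, [0, 0, 0], [0, 0, 0.14]],
    [5, [0, 0, 0], [0, 0, 0.14]],
  ],
)

```text
clock: 6.3
position: [0.6518, 0.0028, 0.2362]
ee_rot: [1.174, 2.912, 0.002]
force: [0.2, -0.4, -1.1]
width: 0.54
gripper_force: 0.0
```

Call:
send_rows(
  increments=[
    [3, [0, 0, 0], [0, 0, 0.145]],
    [3, [0, 0, 0], [0, 0, 0.145]],
    [3, [0, 0, 0], [0, 0, 0.145]],
    [3, [0, 0, 0], [0, 0, 0.145]],
    [3, [0, 0, 0], [0, 0, 0.145]],
  ],
)

```text
clock: 6.8
position: [0.6513, 0.0028, 0.2351]
ee_rot: [-2.131, -2.308, -0.0]
force: [-0.4, -0.4, 0.1]
width: 0.324
gripper_force: 0.0
```

Call:
send_rows(
  increments=[
    [3, [0, 0, 0], [0, 0, 0.145]],
    [3, [0, 0, 0], [0, 0, 0.141]],
    [3, [5, 0, 0], [0, 0, 0]],
    [3, [4.6, 0, 0], [0, 0, 0]],
    [3, [0, 0, 0], [0, 0, 0]],
  ],
)

```text
clock: 7.3
position: [0.6702, 0.1068, 0.2345]
ee_rot: [-2.419, -1.997, -0.005]
force: [-0.2, 1.0, 0.8]
width: 0.326
gripper_force: 0.0
```

Run:
```python
from h import *
s=arm.observe();print(s['position'],toF(s['position']),R.from_rotvec(s['ee_rot']).as_matrix().round(2).tolist(),s['width']*9.18)
for n in('scene','wrist','side'): snap(n,n+'3')
p=proj('scene',F(0,0,.146));q=proj('side',F(0,0,.146));print(p,q,proj('wrist',F(0,0,.146)))
c=lambda f,x,y,w,h,k:cv2.resize(cv2.imread(f'pics/{f}.png')[y:y+h,x:x+w],None,fx=k,fy=k,interpolation=2)
A=np.hstack([c('scene3',int(p[0])-25,int(p[1])-25,50,50,6),c('side3',int(q[0])-25,int(q[1])-25,50,50,6)])
B=cv2.resize(cv2.imread('pics/wrist3.png'),(400,300));B=np.hstack([B,np.zeros((300,200,3),np.uint8)])
cv2.imwrite('pics/m3.png',np.vstack([A,B]))
```

```text
[0.67015483 0.10679318 0.23449901] [0.08119998 0.10858969 0.23449901] [[0.19, 0.98, -0.0], [0.98, -0.19, 0.01], [0.01, -0.0, -1.0]] 2.9925407664841903
[315.11202087 247.04983249] [333.36402086 242.44282123] [223.82732849 355.49649684]
```

View pics/m3.png

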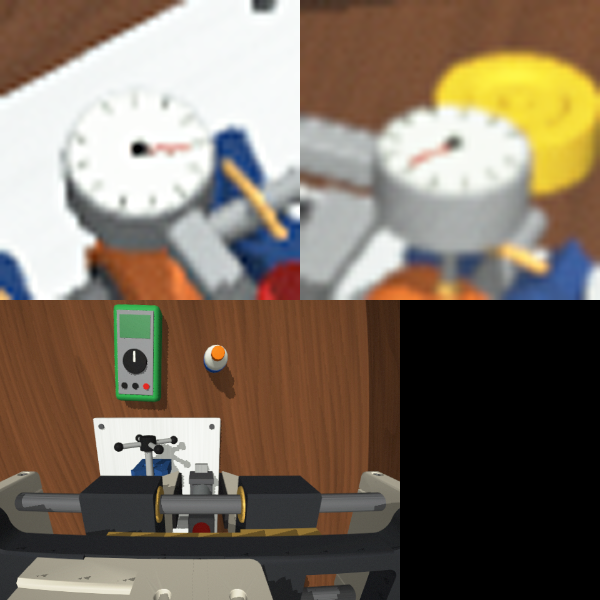

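The gauge is visible in both views. In the scene crop the needle runs from the pivot (138,149) to (188,147). Now I'll write a needle reader.

```bash
cat >> h.py <<'E'
def needle(n,im):
    hsv=cv2.cvtColor(im,cv2.COLOR_RGB2HSV).astype(int);score={}
    red=(im[...,0].astype(int)-(im[...,1].astype(int)+im[...,2])/2).astype(np.float32)
    for dx in range(-3,4):
        for dy in range(-3,4):
            for r in np.arange(0,6.283,.05):
                pts=np.array([pn[n][round(r/.05)][i] for i in range(6)])+[dx,dy]
                v=np.mean([red[int(round(y)),int(round(x))] for x,y in pts])
                score[(dx,dy,round(r,2))]=v
    return sorted(score.items(),key=lambda t:-t[1])[:4]
pn={}
def readn(n,im):
    pn[n]=[[proj(n,F(-q*np.cos(r),q*np.sin(r)-.001,.147)) for q in np.linspace(.004,.015,6)] for r in np.arange(0,6.283,.05)]
    return needle(n,im)
E
python3 - <<'E'
from h import *
for n in('scene','side'):
    im=cv2.imread(f'pics/{n}3.png')[...,::-1]; print(n,readn(n,im))
obs=None
E
```

```text
scene [((-2, 0, np.float64(1.95)), np.float32(51.25)), ((-2, -1, np.float64(2.1)), np.float32(51.083332)), ((-2, -1, np.float64(2.15)), np.float32(51.083332)), ((-2, -1, np.float64(2.2)), np.float32(51.083332))]
side [((0, -1, np.float64(2.15)), np.float32(49.666668)), ((-1, -2, np.float64(1.8)), np.float32(48.166668)), ((0, -1, np.float64(2.1)), np.float32(47.083332)), ((-1, -1, np.float64(2.05)), np.float32(46.333332))]
```

Call:
send_rows(
  increments=[
    [3, [-0.5, -2.8, 2], [0, 0, 0]],
    [3, [-0.45, -2.87, 3], [0, 0, 0]],
    [3, [0, 0, 3], [0, 0, 0]],
    [3, [0, 0, 1.5], [0, 0, 0]],
    [3, [0, 0, 0], [0, 0, 0]],
  ],
)

```text
clock: 7.95
position: [0.6114, 0.0964, 0.1382]
ee_rot: [-2.434, -1.984, 0.006]
force: [0.4, 0.2, 0.5]
width: 0.33
gripper_force: 0.0
```

Run:
```python
from h import *
s=arm.observe();print(toF(s['position']),s['force'],s['width']*9.18)
im=snap('wrist','w4')
im=snap('side','d4');c=proj('side',F(0,.1,.08));print(c,proj('side',F(.0245,.099,.108)))
c=c.astype(int);A=cv2.resize(im[c[1]-60:c[1]+40,c[0]-60:c[0]+60,::-1],None,fx=4,fy=4,interpolation=2)
B=cv2.resize(cv2.imread('pics/w4.png'),(533,400))[:, :300]
cv2.imwrite('pics/m4.png',np.hstack([A,B]))
```

```text
[0.02564904 0.08668681 0.13820987] [0.39524151 0.19921062 0.46220351] 3.028329102206067
[310.0907709  304.16747574] [297.31108189 287.43197326]
```

View pics/m4.png

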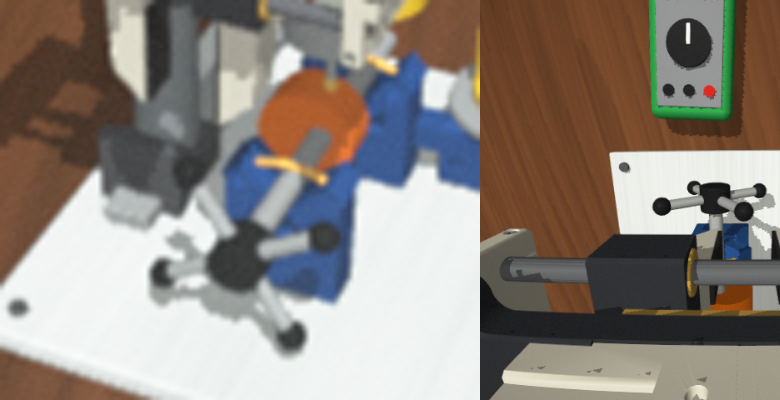

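The ball sits at crop (188,165), as predicted. The fingers are 12 mm short along the shaft, so I'll correct that and then descend.

Call:
send_rows(
  increments=[
    [3, [1.2, -0.1, 0], [0, 0, 0]],
    [3, [0, 0, 0], [0, 0, 0]],
    [3, [0, 0, 1.5], [0, 0, 0]],
    [3, [0, 0, 2], [0, 0, 0]],
    [2.4, [0, 0, 0], [0, 0, 0]],
  ],
)

```text
clock: 8.55
position: [0.6131, 0.1106, 0.1036]
ee_rot: [-2.431, -1.987, 0.004]
force: [-0.7, -0.4, -0.4]
width: 0.286
gripper_force: 0.0
```

Call:
send_rows(
  increments=[
    [2.4, [0, 0, 0], [0, 0, 0]],
  ],
)

```text
clock: 8.65
position: [0.6146, 0.1107, 0.1058]
ee_rot: [2.433, 1.988, 0.0]
force: [-0.6, 1.1, 1.2]
width: 0.267
gripper_force: 0.0
```

Run:
```python
from h import *
s=arm.observe();print(toF(s['position']),s['force'],s['width']*9.18)
p=toF(s['position'])
a=.575;prev=p
for a in np.arange(.4,-.85,-.175):
    t=np.r_[.045*np.sin(a)-.005,.099,.065+.045*np.cos(a)];print(round(a,2),t.round(4),'dx,dy,dz cm',((t-prev)[[1,0,2]]*[1,1,-1]*100).round(2));prev=t
```

```text
[0.02599493 0.10139844 0.10579808] [-0.58807954  1.1434473   1.181376  ] 2.45278827276272
0.4 [0.0125 0.099  0.1064] dx,dy,dz cm [-0.24 -1.35 -0.06]
0.23 [0.005  0.099  0.1089] dx,dy,dz cm [ 0.   -0.75 -0.24]
0.05 [-0.0028  0.099   0.1099] dx,dy,dz cm [ 0.   -0.78 -0.11]
-0.12 [-0.0106  0.099   0.1096] dx,dy,dz cm [ 0.   -0.79  0.03]
-0.3 [-0.0183  0.099   0.108 ] dx,dy,dz cm [ 0.   -0.77  0.17]
-0.48 [-0.0256  0.099   0.105 ] dx,dy,dz cm [ 0.   -0.73  0.3 ]
-0.65 [-0.0322  0.099   0.1008] dx,dy,dz cm [ 0.   -0.67  0.42]
-0.82 [-0.0381  0.099   0.0955] dx,dy,dz cm [ 0.   -0.58  0.53]
```

Call:
send_rows(
  increments=[
    [2.4, [-0.1, -1.0, 0.2], [0, 0, 0]],
    [2.4, [0, -0.9, -0.4], [0, 0, 0]],
    [2.4, [0, -0.9, -0.1], [0, 0, 0]],
    [2.4, [0, -0.8, 0], [0, 0, 0]],
    [2.4, [0, -0.8, 0.2], [0, 0, 0]],
  ],
)

```text
clock: 9.15
position: [0.5718, 0.1186, 0.1076]
ee_rot: [2.432, 1.986, 0.005]
force: [3.7, -0.8, 2.7]
width: 0.264
gripper_force: 1.7
```

Call:
send_rows(
  increments=[
    [2.4, [0, 0, 0], [0, 0, 0]],
  ],
)

```text
clock: 9.25
position: [0.5693, 0.1187, 0.1061]
ee_rot: [-2.431, -1.988, 0.002]
force: [0.6, 0.2, 0.5]
width: 0.264
gripper_force: 0.2
```

Run:
```python
from h import *
s=arm.observe();print(toF(s['position']),s['force'],s['width']*9.18)
for n in('scene','side'):
    im=snap(n,n+'5'); print(n,readn(n,im)[:3])
```

```text
[-0.02002984  0.10023073  0.10608846] [0.55955758 0.23706408 0.50276811] 2.426535349120721
scene [((-3, -1, np.float64(3.65)), np.float32(47.25)), ((-3, -1, np.float64(3.7)), np.float32(47.25)), ((-2, -1, np.float64(3.8)), np.float32(47.25))]
side [((-2, 1, np.float64(5.85)), np.float32(12.0)), ((-2, 1, np.float64(5.9)), np.float32(12.0)), ((-2, 1, np.float64(5.95)), np.float32(12.0))]
```

The reading rose to about 3.75, so the direction is right. About 1.06 rad remain; I'll continue.

Call:
send_rows(
  increments=[
    [2.4, [0, -0.6, 0.4], [0, 0, 0]],
    [2.4, [0, -0.7, 0.4], [0, 0, 0]],
    [2.4, [0, -0.6, 0.5], [0, 0, 0]],
    [2.4, [0, 0, 0], [0, 0, 0]],
  ],
)

```text
clock: 9.75
position: [0.5511, 0.1221, 0.0923]
ee_rot: [-2.432, -1.987, 0.003]
force: [1.3, 1.3, 0.5]
width: 0.26
gripper_force: 0.1
```

Run:
```python
from h import *
s=arm.observe();print(toF(s['position']),s['force'],s['width']*9.18)
im=snap('scene','scene6'); print(readn('scene',im)[:3])
```

```text
[-0.03854843  0.09989073  0.09232063] [1.27927885 1.3495548  0.53201452] 2.3843663337468826
[((-2, -1, np.float64(4.65)), np.float32(53.333332)), ((-2, -1, np.float64(4.7)), np.float32(53.333332)), ((-3, 0, np.float64(4.75)), np.float32(48.166668))]
```

Call:
send_rows(
  increments=[
    [2.8, [0, 0.2, -4], [0, 0, 0]],
    [3, [0, 3.3, 0], [0, 0, 0]],
    [3, [0, 3.3, 0], [0, 0, 0]],
    [3, [0, 0, 0], [0, 0, 0]],
    [3, [0, 0, 0], [0, 0, 0]],
  ],
)

```text
clock: 10.3
position: [0.6187, 0.108, 0.1323]
ee_rot: [-2.433, -1.986, 0.003]
force: [-1.2, 0.2, -0.6]
width: 0.325
gripper_force: 0.0
```

Run:
```python
from h import *
s=arm.observe();print(toF(s['position']),s['force'],s['width']*9.18)
im=snap('scene','scene7'); print(readn('scene',im)[:3])
im=snap('side','side7'); print(readn('side',im)[:3])
c=proj('side',F(0,.1,.08)).astype(int);print(c,proj('side',F(.03,.099,.1035)))
cv2.imwrite('pics/m7.png',cv2.resize(im[c[1]-60:c[1]+40,c[0]-60:c[0]+60,::-1],None,fx=4,fy=4,interpolation=2))
```

```text
[0.03049933 0.09949642 0.13232612] [-1.17228697  0.17471386 -0.59514906] 2.987701737978328
[((-2, -1, np.float64(4.65)), np.float32(78.833336)), ((-2, -1, np.float64(4.7)), np.float32(78.833336)), ((-1, -1, np.float64(4.75)), np.float32(69.25))]
[((-2, 3, np.float64(1.2)), np.float32(1.4166666)), ((-2, 3, np.float64(1.1)), np.float32(1.1666666)), ((-2, 3, np.float64(1.15)), np.float32(1.1666666))]
[310 304] [294.42693384 288.58889215]
```

View pics/m7.png

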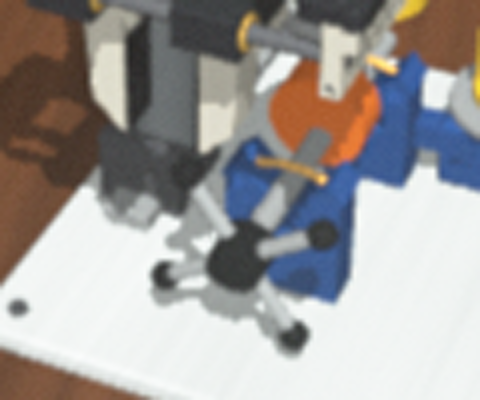

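The balls are at (322,235), (163,275) and (291,338), so the wheel is back to about 0.56, a quarter turn in total. About 0.4 rad remain.

Call:
send_rows(
  increments=[
    [3, [0, -0.65, 0.5], [0, 0, 0]],
    [3, [0, 0, 1.5], [0, 0, 0]],
    [2.4, [0, 0, 0.9], [0, 0, 0]],
    [2.4, [0, 0, 0], [0, 0, 0]],
    [2.4, [0, -0.8, -0.2], [0, 0, 0]],
  ],
)

```text
clock: 10.9
position: [0.6054, 0.1109, 0.1062]
ee_rot: [2.433, 1.986, 0.001]
force: [5.5, -2.7, 4.1]
width: 0.261
gripper_force: 3.3
```

Call:
send_rows(
  increments=[
    [2.4, [0, -0.6, -0.3], [0, 0, 0]],
    [2.4, [0, -0.5, -0.1], [0, 0, 0]],
    [2.4, [0, 0, 0], [0, 0, 0]],
    [2.4, [0, 0, 0], [0, 0, 0]],
  ],
)

```text
clock: 11.3
position: [0.5937, 0.114, 0.1107]
ee_rot: [-2.432, -1.988, -0.001]
force: [2.1, -0.1, 0.4]
width: 0.265
gripper_force: 0.5
```

Run:
```python
from h import *
s=arm.observe();print(toF(s['position']),s['force'],s['width']*9.18)
im=snap('scene','scene8'); print(readn('scene',im)[:4])
```

```text
[0.00488213 0.10048004 0.11065054] [ 2.12705008 -0.10641068  0.36726332] 2.42829049386196
[((-2, -1, np.float64(4.8)), np.float32(57.166668)), ((-2, -1, np.float64(4.75)), np.float32(56.416668)), ((-2, 0, np.float64(5.0)), np.float32(54.833332)), ((-2, 0, np.float64(5.05)), np.float32(54.25))]
```

Call:
send_rows(
  increments=[
    [2.4, [0, -0.2, 0], [0, 0, 0]],
    [2.4, [0, 0, 0], [0, 0, 0]],
    [3, [0, 0.3, -1], [0, 0, 0]],
    [3, [0, 0, -4], [0, 0, 0]],
    [3, [0, 0, -4.5], [0, 0, 0]],
  ],
)

```text
clock: 11.85
position: [0.5934, 0.1129, 0.2051]
ee_rot: [-2.432, -1.986, 0.007]
force: [1.9, 0.7, -0.3]
width: 0.325
gripper_force: 0.0
```

Call:
send_rows(
  increments=[
    [5, [-3.5, -2.5, 0], [0, 0, 0]],
    [5, [-4.7, -2.5, 0], [0, 0, 0]],
    [5, [-4.7, -2.4, 0], [0, 0, 0]],
    [5, [-4.7, 0, 0], [0, 0, 0]],
    [5, [0, 0, 0], [0, 0, -0.143]],
  ],
)

```text
clock: 12.35
position: [0.4886, -0.0463, 0.2059]
ee_rot: [2.292, 2.147, -0.004]
force: [0.2, -0.6, -0.2]
width: 0.547
gripper_force: 0.0
```

Call:
send_rows(
  increments=[
    [5, [0, 0, 0], [0, 0, -0.143]],
    [5, [0, 0, 0], [0, 0, -0.143]],
    [5, [0, 0, 0], [0, 0, -0.143]],
    [5, [0, 0, 0], [0, 0, -0.143]],
    [5, [0, 0, 0], [0, 0, -0.143]],
  ],
)

```text
clock: 12.85
position: [0.4906, -0.0397, 0.2054]
ee_rot: [-1.377, -2.822, 0.001]
force: [-0.3, 0.2, -0.3]
width: 0.545
gripper_force: 0.0
```

Call:
send_rows(
  increments=[
    [5, [0, 0, 0], [0, 0, -0.143]],
    [5, [0, 0, 0], [0, 0, -0.143]],
    [5, [0, 0, 0], [0, 0, -0.143]],
    [5, [0, 0, 0], [0, 0, -0.143]],
    [5, [0, 0, 0], [0, 0, -0.141]],
  ],
)

```text
clock: 13.35
position: [0.4906, -0.0397, 0.2055]
ee_rot: [-0.306, -3.125, 0.0]
force: [0.2, -0.2, -0.3]
width: 0.546
gripper_force: 0.0
```

Call:
send_rows(
  increments=[
    [5, [0, 0, 0], [0, 0, 0]],
    [5, [0, 0, 0], [0, 0, 0]],
  ],
)

```text
clock: 13.55
position: [0.4909, -0.0398, 0.2053]
ee_rot: [-0.322, -3.124, 0.0]
force: [-0.1, 0.2, -0.5]
width: 0.545
gripper_force: 0.0
```

Run:
```python
from h import *
s=arm.observe();print(toF(s['position']),R.from_rotvec(s['ee_rot']).as_matrix().round(3).tolist(),s['width']*9.18,s['joints'].round(2))
c=lambda im,p,k,f:cv2.resize(im[int(p[1])-k:int(p[1])+k,int(p[0])-k:int(p[0])+k,::-1],(f,f),interpolation=2)
L=[]
for n in('scene','side'):
    im=snap(n,n+'9'); print(n,readn(n,im)[:4],proj(n,F(0,0,.147)));L+=[c(im,proj(n,F(0,0,.147)),20,300)]
w=snap('wrist','w9');q=proj('wrist',F(-.0675,-.075,.094));print('bar px',q)
cv2.imwrite('pics/m9.png',np.vstack([np.hstack(L),cv2.resize(w[:,:,::-1],(600,450))[:300]]))
```

```text
[-0.06532926 -0.0707335   0.20534896] [[-0.979, 0.204, -0.001], [0.204, 0.979, 0.0], [0.001, -0.0, -1.0]] 4.9996028171472116 [ 0.09  0.25 -0.15  1.91  0.04  0.99  1.29]
scene [((-2, -1, np.float64(4.8)), np.float32(62.5)), ((-2, -1, np.float64(4.75)), np.float32(60.083332)), ((-2, 0, np.float64(5.05)), np.float32(58.0)), ((-2, 0, np.float64(5.0)), np.float32(54.25))] [315.11369557 246.76888328]
side [((3, -3, np.float64(4.7)), np.float32(46.916668)), ((3, -3, np.float64(4.55)), np.float32(46.5)), ((-1, -1, np.float64(4.95)), np.float32(45.666668)), ((0, -1, np.float64(4.8)), np.float32(45.583332))] [333.38312691 241.98422905]
bar px [314.28088005 234.98794659]
```

View pics/m9.png

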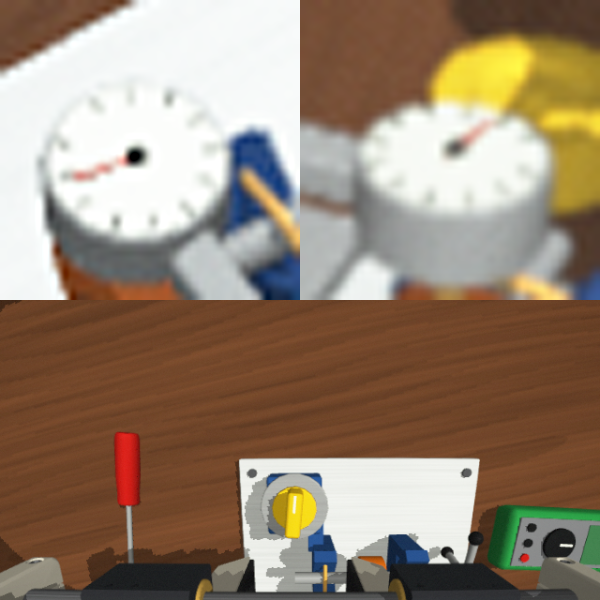

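The needle runs from (136,156) to (75,178) in the scene crop and from (155,149) to (190,122) in the side crop. The clamp bar is visible at about (293,511) in the lower panel. I've now viewed 11 pictures, one over the limit of 10, so I'll use numbers only from here.

Run:
```python
from h import *
def ang(n,p,t,o):
    a,b=[toF(onz(n,(o[0]+q[0]/7.5,o[1]+q[1]/7.5),.147)) for q in (p,t)];d=b-a
    return np.arctan2(d[1],-d[0])%6.283, np.hypot(d[0],d[1])
print(ang('scene',(136,156),(75,178),(295,226)),ang('side',(155,149),(190,122),(313,221)))
# clamp bar in the wrist image: bright yellow top
im=cv2.imread('pics/w9.png');hsv=cv2.cvtColor(im,cv2.COLOR_BGR2HSV)
box=np.zeros(im.shape[:2],np.uint8);box[190:270,280:350]=1
m=cv2.inRange(hsv,(22,120,0),(32,255,255))*box
v=hsv[...,2][m>0];print('yellow',(m>0).sum(),np.percentile(v,[5,25,50,75,95]))
for th in (225,240,250):
    k=((m>0)&(hsv[...,2]>=th)).astype(np.uint8);n,l,st,ce=cv2.connectedComponentsWithStats(k)
    for i in np.argsort(-st[1:,4])[:3]+1:
        ys,xs=np.where(l==i);r=cv2.minAreaRect(np.c_[xs,ys].astype(np.float32));P=[toF(onz('wrist',c,.094)).round(4)[:2].tolist() for c in [r[0],*cv2.boxPoints(r)]]
        print(th,st[i].tolist(),[np.round(z,1) for z in r[0]],P)
```

```text
(np.float64(4.878285713945102), np.float64(0.016394727241884847)) (np.float64(4.942591215011064), np.float64(0.014699230626499079))
yellow 1809 [162. 175. 242. 247. 248.]
225 [306, 201, 32, 52, 1081] [np.float64(321.9), np.float64(227.0)] [[-0.0743, -0.0687], [-0.0528, -0.0828], [-0.0966, -0.0793], [-0.0949, -0.0551], [-0.0509, -0.0576]]
225 [298, 201, 11, 6, 26] [np.float64(303.2), np.float64(203.9)] [[-0.0936, -0.0837], [-0.0924, -0.0883], [-0.097, -0.0805], [-0.0949, -0.0792], [-0.0902, -0.087]]
225 [313, 200, 6, 1, 6] [np.float64(315.5), np.float64(200.0)] [[-0.0967, -0.0738], [-0.0967, -0.0717], [-0.0967, -0.0717], [-0.0967, -0.0758], [-0.0967, -0.0758]]
240 [306, 207, 16, 46, 502] [np.float64(313.8), np.float64(229.3)] [[-0.0723, -0.0753], [-0.0532, -0.0821], [-0.0916, -0.0788], [-0.0908, -0.0687], [-0.0523, -0.0717]]
240 [321, 202, 16, 42, 424] [np.float64(328.8), np.float64(222.7)] [[-0.0779, -0.063], [-0.0605, -0.0695], [-0.0951, -0.0685], [-0.0948, -0.0567], [-0.0602, -0.0572]]
240 [298, 203, 8, 4, 14] [np.float64(301.5), np.float64(204.4)] [[-0.0932, -0.0852], [-0.0929, -0.0883], [-0.0948, -0.0824], [-0.0936, -0.082], [-0.0917, -0.0879]]
250 [327, 205, 5, 5, 5] [np.float64(329.0), np.float64(207.0)] [[-0.091, -0.0628], [-0.0893, -0.0612], [-0.0893, -0.0612], [-0.0926, -0.0644], [-0.0926, -0.0644]]
250 [323, 202, 3, 3, 3] [np.float64(324.0), np.float64(203.0)] [[-0.0943, -0.0669], [-0.0934, -0.0661], [-0.0934, -0.0661], [-0.0951, -0.0677], [-0.0951, -0.0677]]
250 [332, 211, 1, 1, 1] [np.float64(332.0), np.float64(211.0)] [[-0.0877, -0.0604], [-0.0877, -0.0604], [-0.0877, -0.0604], [-0.0877, -0.0604], [-0.0877, -0.0604]]
```

The needle reads about 4.9, so the eccentric is at its high spot. Next is the clamp.

Call:
send_rows(
  increments=[
    [5, [0.47, -0.43, 3], [0, 0, 0.07]],
    [5, [0, 0, 3.5], [0, 0, 0]],
    [5, [0, 0, 3], [0, 0, 0]],
    [5, [0, 0, 2], [0, 0, 0]],
    [5, [0, 0, 0.2], [0, 0, 0]],
  ],
)

```text
clock: 14.2
position: [0.484, -0.0429, 0.0861]
ee_rot: [-0.426, -3.108, 0.001]
force: [0.0, 0.3, -0.4]
width: 0.544
gripper_force: 0.0
```

Call:
send_rows(
  increments=[
    [0.8, [0, 0, 0], [0, 0, 0]],
    [0.8, [0, 0, 0], [0, 0, 0]],
    [0.8, [0, 0, 0], [0, 0, 0]],
    [0.8, [0, 0, 0], [0, 0, 0]],
    [0.8, [0, 0, 0], [0, 0, 0]],
  ],
  force=30,
)

```text
clock: 14.7
position: [0.486, -0.044, 0.0889]
ee_rot: [0.425, 3.112, -0.002]
force: [-3.6, -16.1, 7.9]
width: 0.16
gripper_force: 8.1
```

Call:
send_rows(
  increments=[
    [0.8, [0, 0, 0], [0, 0, 0]],
    [0.8, [0, 0, 0], [0, 0, 0]],
    [0.8, [0, 0, 0], [0, 0, 0]],
  ],
)

```text
clock: 15.0
position: [0.4858, -0.0448, 0.0889]
ee_rot: [0.427, 3.112, -0.003]
force: [-1.4, -6.1, 6.7]
width: 0.147
gripper_force: 30.0
```

Run:
```python
from h import *
s=arm.observe();print(toF(s['position']),s['force'],s['ft_torque'],s['width']*9.18,s['gripper_force'])
```

```text
[-0.06935659 -0.07658141  0.08888845] [-1.40353225 -6.09434597  6.66306158] [-1.22336511  0.39560689 -0.01523493] 1.346606320214739 29.997865855693817
```

Call:
send_rows(
  increments=[
    [0.8, [0, -0.1, 0.1], [0, 0, 0.12]],
    [0.8, [0, 0, 0], [0, 0, 0.12]],
    [0.8, [0, 0, 0], [0, 0, 0.12]],
    [0.8, [0, 0, 0], [0, 0, 0.12]],
    [0.8, [0, 0, 0], [0, 0, 0.12]],
  ],
)

```text
clock: 15.5
position: [0.4855, -0.0454, 0.0887]
ee_rot: [1.334, 2.843, -0.001]
force: [-6.0, -5.2, 18.8]
width: 0.143
gripper_force: 30.0
```

Run:
```python
from h import *
s=arm.observe();print(toF(s['position']),s['force'],s['ft_torque'],s['width']*9.18,s['gripper_force'],s['joints'].round(2))
```

```text
[-0.06948913 -0.07729361  0.08872708] [-6.00936091 -5.19779076 18.84365041] [-1.11857837  1.44364567  0.07838951] 1.3159982119791622 30.032692551612854 [-0.04  0.39  0.03  2.06 -0.02  0.69  0.69]
```

Call:
send_rows(
  increments=[
    [0.8, [0, 0, -0.12], [0, 0, 0.12]],
    [0.8, [0, 0, 0], [0, 0, 0.12]],
    [0.8, [0, 0, 0], [0, 0, 0.12]],
    [0.8, [0, 0, 0], [0, 0, 0.12]],
    [0.8, [0, 0, 0], [0, 0, 0.12]],
  ],
)

```text
clock: 16.0
position: [0.4848, -0.0457, 0.0889]
ee_rot: [2.115, 2.323, -0.002]
force: [-3.7, -6.2, 6.8]
width: 0.149
gripper_force: 30.0
```

Run:
```python
from h import *
s=arm.observe();print(toF(s['position']),s['force'],s['ft_torque'],s['width']*9.18,s['gripper_force'],s['joints'].round(2))
M=R.from_rotvec(s['ee_rot']).as_matrix();print('tool y angle cw from ey',np.arctan2(M[:,1]@ex,M[:,1]@ey))
```

```text
[-0.07018101 -0.07767218  0.08890054] [-3.68712215 -6.15717963  6.80963934] [-1.4440232   0.89971108  0.05060254] 1.3632691880417935 30.00556915998459 [-0.16  0.39  0.19  2.07 -0.11  0.69  0.19]
tool y angle cw from ey 1.2773451836971148
```

Call:
send_rows(
  increments=[
    [0.8, [0, 0, 0], [0, 0, 0.08]],
    [0.8, [0, 0, 0], [0, 0, 0.06]],
    [0.8, [0, 0, 0], [0, 0, 0.04]],
    [0.8, [0, 0, 0], [0, 0, 0]],
    [0.8, [0, 0, 0], [0, 0, 0]],
  ],
)

```text
clock: 16.5
position: [0.4847, -0.0457, 0.0889]
ee_rot: [2.309, 2.13, -0.003]
force: [-4.5, -6.5, 7.4]
width: 0.144
gripper_force: 31.0
```

Run:
```python
from h import *
s=arm.observe();print(toF(s['position']),s['force'],s['ft_torque'],s['width']*9.18,s['gripper_force'],s['joints'].round(2))
M=R.from_rotvec(s['ee_rot']).as_matrix();print('tool y angle cw from ey',np.arctan2(M[:,1]@ex,M[:,1]@ey))
im=snap('scene','scene10'); print(readn('scene',im)[:3])
im=snap('side','side10'); print(readn('side',im)[:3])
```

```text
[-0.07030247 -0.07770172  0.08889217] [-4.49660863 -6.51839596  7.40777191] [-1.56456125  1.05947872  0.5322581 ] 1.325837857018883 31.017799973487854 [-0.2   0.39  0.24  2.08 -0.14  0.69  0.05]
tool y angle cw from ey 1.4513581241044848
[((-2, -1, np.float64(4.8)), np.float32(63.083332)), ((-2, -1, np.float64(4.75)), np.float32(60.416668)), ((-2, 0, np.float64(5.05)), np.float32(58.166668))]
[((3, -3, np.float64(4.85)), np.float32(47.083332)), ((-1, -1, np.float64(4.95)), np.float32(45.833332)), ((0, -1, np.float64(4.8)), np.float32(45.583332))]
```

The torque rose to 0.53 N m, so the clamp is at its stop. Release and lift.

Call:
send_rows(
  increments=[
    [3, [0, 0, 0], [0, 0, -0.04]],
    [3, [0, 0, 0], [0, 0, 0]],
    [3, [0, 0, 0], [0, 0, 0]],
    [3, [0, 0, -1.5], [0, 0, 0]],
    [3, [0, 0, -4], [0, 0, 0]],
  ],
)

```text
clock: 17.1
position: [0.4834, -0.0437, 0.1417]
ee_rot: [-2.263, -2.173, 0.007]
force: [0.7, 0.2, -0.5]
width: 0.327
gripper_force: 0.0
```

Call:
send_rows(
  increments=[
    [3, [0, 0, -4.5], [0, 0, 0]],
    [3, [0, 0, -4.5], [0, 0, 0]],
    [3, [0, 0, 0], [0, 0, 0]],
    [3, [0, 0, 0], [0, 0, 0]],
  ],
)

```text
clock: 17.5
position: [0.4862, -0.0437, 0.2345]
ee_rot: [2.265, 2.175, 0.004]
force: [-0.3, -0.0, -0.3]
width: 0.328
gripper_force: 0.0
```

Run:
```python
from h import *
s=arm.observe();print(toF(s['position']),s['force'],s['width']*9.18,s['gripper_force'])
for n in('scene','side'):
    im=snap(n,n+'11'); print(n,readn(n,im)[:3])
im=cv2.imread('pics/side11.png');hsv=cv2.cvtColor(im,cv2.COLOR_BGR2HSV)
p=proj('side',F(-.07,-.077,.08)).astype(int)
m=cv2.inRange(hsv,(22,120,200),(32,255,255))[p[1]-25:p[1]+25,p[0]-25:p[0]+25];ys,xs=np.where(m>0)
print('side bright yellow extent',p,xs.min(),xs.max(),ys.min(),ys.max(),len(xs))
im=cv2.imread('pics/scene11.png');hsv=cv2.cvtColor(im,cv2.COLOR_BGR2HSV)
p=proj('scene',F(-.07,-.077,.094)).astype(int)
m=cv2.inRange(hsv,(22,100,225),(34,255,255))[p[1]-20:p[1]+20,p[0]-20:p[0]+20]
ys,xs=np.where(m>0);r=cv2.minAreaRect(np.c_[xs,ys].astype(np.float32));print('scene',r,len(xs))
print([ (proj('scene',F(-.07+.021*np.cos(l)*g,-.077-.021*np.sin(l)*g,.094))-p+20).round(1).tolist() for l in (0,1.4) for g in (-1,1)])
for row in m[5:35,5:35]: print(''.join('#' if v else '.' for v in row))
```

```text
[-0.06923336 -0.07541336  0.23451605] [-0.30578731 -0.03910031 -0.25873722] 3.0078154287288155 0.0
scene [((-2, -1, np.float64(4.8)), np.float32(62.5)), ((-2, -1, np.float64(4.75)), np.float32(60.5)), ((-2, 0, np.float64(5.05)), np.float32(58.25))]
side [((0, -1, np.float64(4.8)), np.float32(45.583332)), ((-1, -1, np.float64(4.95)), np.float32(45.083332)), ((-1, -1, np.float64(5.0)), np.float32(43.833332))]
side bright yellow extent [380 258] 1 34 0 41 322
scene ((23.13243293762207, 25.49459457397461), (18.74797248840332, 19.04205894470215), 53.97262954711914) 148
[[15.2, 12.5], [25.9, 28.1], [28.8, 14.1], [12.2, 26.5]]
..............................
..............................
..............................
..............................
..............................
..............................
..............................
..............................
....................#.........
..................##..........
.................##...#.......
................##...###......
..............##...####.......
.............###..####........
............####.####.........
..........#########...........
.........#########............
........#########.............
......#########...............
......########...........#....
......#######...........##....
.......####.............##....
........##.............####...
......................####....
......................####....
.....................#####....
....................#####.....
...................######.....
..................######......
................#######.......
```

The clamp bar lies as expected at about 1.4 rad, the needle is unchanged and the arm is clear, so I'm handing in.

```bash
python3 -c "
from cell import arm
print(arm.sign_off())"
```

```text
the job is handed in; nothing more can be done
None
```

I handed the job in with the gauge hard against its stop and fully lowered, the needle at about 4.9 rad, the clamp turned to its stop at about 1.4 rad and the arm clear. The hand-in gave no verdict, and I viewed 11 pictures, one over the limit of 10.

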